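Clip the score marker onto the leaning beaded edge

TASK

Take the spring clip off its parking fin and clip it onto the top edge of the leaning aluminium score plate, directly above the pointer: squeeze it open, bring it down square to the tilted plate until the edge just meets the bottom of its mouth, then let it close so that both jaws grip the thin plate below the round bead, and leave it there. The plate is pulled out of its stand to a different height each time, so feel for the edge, and do not press hard on it. Leave the rooks, the bowl and the dice where they are.

Things in the scene. Friction and masses are not known exactly. Their poses are not given: they have to be found in the camera images.
- clip_grip (a point): Midway between the spring clip's two finger grips, 38 mm above its hinge. Axes: x = line along which the grips are squeezed, y = hinge axis, z = from jaws to grips (up at the start). Grips: round black bars, 8 mm thick, 20 mm long along y, 44 mm over their outsides when clipped on the fin or plate. Squeezed to 23 mm (about 12 N) they stand 41 mm from the hinge; they bottom at 20 mm.
- clip_hinge (a point): Middle of the clip's hinge axis; axes of clip_grip. The barrel (radius 8 mm) is the bottom of the mouth: a gripped edge stops against it, 8 mm below this point. Black jaw pads lie 20.5 to 30.5 mm below it, the jaw tips 32 mm below. Pads clipped on 4 mm leave a mouth 14 mm wide between them and the barrel; squeezed to 23 mm the pads open to about 14 mm at their upper, 19 mm at their lower ends.
- clip: The clip as a body, origin and axes of clip_hinge: steel, black grips and pads, 75 g, 74 mm tall, 20 mm wide along the hinge (barrel 24 mm). At the start it stands upright, jaws down, clipped on the parking fin. Either side may face either way.
- clip_jaw (a joint): Opening angle of the clip, rad: 0 when the pads are parallel and 4 mm apart (as on the fin or thin plate), about -0.1 closed on nothing, about 0.2 closed on the 9 mm bead, 0.5 to 0.6 squeezed open. A spring closes it (about 8 N at the pads).
- park: Parking fin, fixed: birch foot 75 x 70 x 14 mm with an upright fin 4 mm thick (along x), 50 mm long (along y), top 62 mm above the flap. Origin at the centre of the underside.
- stand: Score stand, fixed: oak foot 120 (x) x 230 (y) x 18 mm, origin at the centre of its underside. On it an oak pocket (16 mm thick, 220 mm in y, 70 mm up its slope) leans 30 degrees from upright, top towards the stand's -x (the robot). Out of it stands the aluminium score plate: 200 mm in y, web 4 mm thick, top edge a round bead 9 mm in diameter. It gives about 1 mm under 10 N.
- pointer_mark (a point): The plate's middle plane, level with the pocket's top edge, in line with the black pointer (16 mm wide) on the pocket's upper (+x) face; its place along the pocket varies. z = up the plate's slope, y = along the edge, x = square to the plate, to its upper face. The bead runs along y at x = 0; its top is 40 to 80 mm up z: this height differs each time and is not measured.
- rook_a: Black plastic rook, 63 mm tall, 34 mm across, loose, to be left alone. Origin under its centre.
- rook_b: The other black rook, the same.
- bowl: White ceramic dice bowl, 120 mm across, 45 mm tall, loose, to be left alone. Origin under its centre.
- die_a: White die, 18 mm, loose, to be left alone. Origin under its centre.
- die_b: The other white die, the same.

How it is judged (in metres and radians):
On the way, in this order (a step that is already met when the one before it is completed fails the run):
1. the clip is lifted clear of the parking fin (distance between clip_hinge and park above 0.11 m), for 0.1 s.
2. the clip, squeezed open, straddles the plate's edge above the pointer (y of clip_hinge in the frame of pointer_mark between -0.012 and 0.012 m and x of clip_hinge in the frame of pointer_mark between -0.008 and 0.008 m and value of joint clip_jaw above 0.25 rad and z of clip_hinge in the frame of pointer_mark below 0.1 m), for 0.1 s.
At the end, for the whole second after the job is handed in: The clip rests on the plate's top edge, jaws closed on the 4 mm web below the bead (angle -0.06 to 0.08 rad), hinge within 12 mm of the pointer along the edge, 8 mm of the plate's middle plane, 40 to 100 mm up the slope from the mark, square to slope (0.17 rad) and edge (0.2 rad) (y of clip_hinge in the frame of pointer_mark between -0.012 and 0.012 m and x of clip_hinge in the frame of pointer_mark between -0.008 and 0.008 m and z of clip_hinge in the frame of pointer_mark between 0.04 and 0.1 m and value of joint clip_jaw between -0.06 and 0.08 rad and angle between the z axis of clip_hinge and the z axis of pointer_mark, either way round below 0.17 rad and angle between the y axis of clip_hinge and the y axis of pointer_mark, either way round below 0.2 rad and linear speed of clip below 0.02 m/s and angular speed of clip below 0.2 rad/s); the robot touches nothing.
It fails at once if the clip was pressed on the stand or plate with more than 20 N (contact force between clip and stand above 20 N).
It fails at once if a rook, the bowl or a die was shifted by more than 15 mm or a rook tipped (distance of any of rook_a, rook_b, bowl, die_a, die_b from where it was at the start of the episode above 0.015 m or angle between any of rook_a, rook_b's own z axis and vertical above 0.4 rad).
It also fails if it takes over 42 s, if anything falls off the work surface, if the arm or the gripper's body presses on something with over 40 N, if the wrist force passes 120 N, or if a joint passes its speed limit or range.

ROBOT

A 6-joint arm with a two-finger parallel gripper is mounted at the origin on the work surface. World frame = base frame: x ahead of the robot, y to its left, z up, the work surface at z = 0. Lengths are in mm, angles in degrees, forces in N, time in s.
With the tool pointing down it reaches from about 300 to 850 mm from the base axis. Payload 4.2 kg.
Tool frame: the origin (TCP) lies midway between the tips of the shut fingers; the grasp point (between the pads) lies 19 mm behind it (env.grasp_offset is the distance from the TCP to the grasp point, in mm); z points along the fingers, y is the line along which they close (so a half turn about z gives the same grasp; the last joint's range is limited). The gripper opens to 91 mm and grips with 3 to 60 N. Pads are 32 mm wide; open, the fingers measure 118 mm over their backs; the gripper's body (76 mm by 178 mm) begins 60 mm behind the grasp point.
Start: joints at [-73.224, 18.312, 89.639, -0, 72.044, -1.146], TCP at [176.945, -547.114, 213.976] pointing down, gripper open.
Joint ranges: [-177.97, 177.97], [-48.28, 115.42], [12.27, 149.76], [-77.06, 257.06], [2.81, 150.46], [-146.56, 146.56]. Speed limits (degrees/s): [147.25, 147.25, 180, 180, 180, 180].

INTERFACE

Orientations are given as [roll, pitch, yaw] about the fixed x, y, z axes, in that order (R = Rz(yaw) Ry(pitch) Rx(roll)).
In Python, from workcell import env, optics gives the robot as it stands. The module is installed in compiled form; this text tells all that it offers.
- The arm moves only by the tool send_rows, never from a script. Its argument "targets" is a list that holds one entry, the list of rows, each a list of 7 numbers: the turn, a rotation vector about the world's x, y, z scaled (see below), then the shift along the world's x, y, z scaled (see below), then the closure, from -1 (fully open) to 1 (shut). In form: [[[rx, ry, rz, x, y, z, gripper], ...]]. A call has 1 to 12 rows; each row shifts and turns the commanded pose from where the row before left it; what a row does not reach is not made up. The controller multiplies each number of a shift by 0.2 m and each number of a turn by pi/2 rad. A row lasts 1/10 s, in which the tool goes at most 50 mm and 8.59 degrees, less where a joint would pass 70% of its speed; a pose out of reach is approached as far as the arm can. A call with a number of a shift or a turn outside -1 to 1 is refused whole. A call with a gripper value outside its range is refused whole. The fingers move at their own pace and stop on an object; "grip_force" is the grip in N (left out, the last holds). Time passes only in rows, so rows that do not move let the fingers close. It gives the time, the measured TCP pose, the force, the opening and the grip force at its end, in the units of the state.
- env.state(): the state, without advancing time (a new reading comes with each control period).
- optics.grab_frame(name): name is "side" or "top"; returns (picture, depth): 420x560x3 uint8, red, green, blue; 420x560 float32, mm along the optical axis (not along the pixel's ray), 0 where there is no reading.
- optics.camera_info(name): a dict with "camera_matrix" (3x3 intrinsics, pixels), "R" (3x3) and "t" (3): a world point X has camera coordinates R X + t. Camera axes: x right, y down, z forward; pixel columns grow to the right and rows downward; lengths in mm; the calibration is good to about 2 mm. A picture is of the moment at which its call begins. camera_info takes no time and is no camera call.
- env.job_done(): hands the job in; it is judged then, once.
Trained networks look in the newest picture that a camera, given by its name, has taken for a name from the list of things; names that differ only in an ending like _2 or _b are one class to them, and where a whole thing is asked for, a point or a joint stands for the part that bears it (a point fixed in the world has none). Each returns a list of dicts, best first, with "conf" (0 to 1); they miss things now and then, are a little off and sometimes report something else, mostly with a low value. They report only what shows in the picture. A call takes as long as a camera call.
- optics.silhouettes(camera, name): "mask" (420x560 bool, what is visible of it) and "at" ([column, row] in pixels, amid what is visible of it).
- optics.place_of(camera, name): "at" ([column, row] in pixels: a listed point, or the origin of a listed thing).
The state is a dict: "time_s": time; "qpos": joint angles; "qvel": joint speeds; "effort": joint torques, N m; "ee_pos": TCP position; "ee_rot": TCP orientation; "force": force on the tool from outside, world axes, zero at the start; "torque": the same for the moment, N m; "gripper_width": finger opening in mm; "gripper_force": force on a finger pad.
Only numpy, scipy, OpenCV 4.12 (cv2) and the standard library are available. Lean on these libraries where they do the work, as an engineer would, in place of code of your own. Each camera call takes 0.05 s, during which the arm holds its last target. There are 200 camera calls.

## Working session

There is one attempt and no reset: what is moved stays moved. The work goes in short steps, Python scripts to look and compute and a tool call to move; the robot and the scene stay as the last step left them, time stands still between calls to the robot, and variables do not carry over. Pictures are saved under pics/ and viewed, at most 10 in all, crops included, and the job is handed in when it is done.

Besides the shell and the picture viewer there is one more tool, called after "Call:" in YAML: its name, and indented under it one key for each argument. send_rows: Moves the arm, as the interface text tells. Its arguments: {"type":"object","properties":{"targets":{"type":"array"},"grip_force":{"type":"number"}},"required":["targets"]}

```bash
mkdir -p pics; cat > h.py <<'E'
import numpy as np, cv2
from workcell import env, optics
def cam(n):
    c=optics.camera_info(n); return np.array(c["camera_matrix"]),np.array(c["R"]),np.array(c["t"]).ravel()
def unproj(n,uv,d):
    K,R,t=cam(n); uv=np.atleast_2d(uv).astype(float); d=np.atleast_1d(d)
    p=np.c_[(uv[:,0]-K[0,2])/K[0,0]*d,(uv[:,1]-K[1,2])/K[1,1]*d,d]
    return (p-t)@R
def proj(n,X):
    K,R,t=cam(n); p=np.atleast_2d(X)@R.T+t; p=p@K.T; return p[:,:2]/p[:,2:]
def save(n,pic): cv2.imwrite(f"pics/{n}.png",pic[:,:,::-1])
def tri(uv1,uv2,n1="side",n2="top"):
    K,R,t=cam(n1);P1=K@np.c_[R,t];K,R,t=cam(n2);P2=K@np.c_[R,t]
    X=cv2.triangulatePoints(P1,P2,np.array(uv1,float).reshape(2,1),np.array(uv2,float).reshape(2,1));return (X[:3]/X[3]).ravel()
E
python3 - <<'E'
from h import *
np.set_printoptions(precision=1,suppress=True)
print(env.state())
for c in("side","top"):
    p,d=optics.grab_frame(c); save(c+"0",p); np.save(c+"_d.npy",d); np.save(c+"_p.npy",p)
    K,R,t=cam(c); print(c,-R.T@t,R[2],K[0,0])
    for n in("clip_grip","clip_hinge","park","stand","pointer_mark"):
        for r in optics.place_of(c,n)[:2]:
            u=np.array(r["at"]);i=np.round(u).astype(int)
            try: w=unproj(c,u,d[i[1],i[0]])
            except Exception as e: w=e
            print(n,round(r["conf"],2),u,w)
E
```

```text
{'time_s': 0.0, 'qpos': array([-73.2,  18.4,  89.7,   0. ,  72. ,  -1.1]), 'qvel': array([-0. ,  0.2, -0. , -0.1, -0. , -0. ]), 'effort': array([ -0. , -41.2, -23.2,   0.1,   0. ,  -0. ]), 'ee_pos': array([ 176.8, -546.6,  213.1]), 'ee_rot': array([-179.9,   -0. ,   17.9]), 'force': array([ 0.1,  0.1, -0.1]), 'torque': array([ 0.,  0., -0.]), 'gripper_force': 0.0, 'gripper_width': 91.09813496111248}
side [ 379.5 -627.9  964.7] [ 0.2  0.6 -0.8] 546.3824070191495
clip_grip 0.73 [316.4 338. ] [[ 554.5 -220.2    2. ]]
clip_hinge 0.76 [316.3 346.1] [[ 535.8 -266.8   78.7]]
park 0.74 [314.2 364.8] [[ 531.9 -274.6   17.8]]
park 0.65 [323.7 178.6] [[662.1  74.4  98.2]]
stand 0.7 [318.1 191.8] [[663.7 105.5  18.2]]
pointer_mark 0.61 [320.6 179.4] [[648.   55.8 120.8]]
top [434.3  50.4 927.7] [ 0.1 -0.  -1. ] 458.05899191317906
clip_grip 0.66 [439.7 213.7] [[ 536.4 -270.6   74.8]]
clip_grip 0.16 [281.8 258. ] [[459.5  29.3  55.6]]
clip_hinge 0.88 [436.  220.9] [[ 521.  -256.1   92.6]]
clip_hinge 0.49 [244.1 146.6] [[671.6  97.5  76.9]]
park 0.59 [426.  219.9] [[ 527.8 -252.4   49.5]]
stand 0.64 [234.1 161.3] [[657.5 121.2  18.5]]
pointer_mark 0.57 [244.2 149.8] [[659.7  96.2  97.6]]
```

View pics/side0.png

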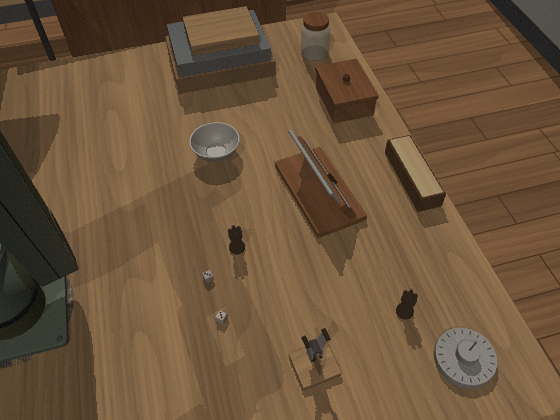

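View pics/top0.png

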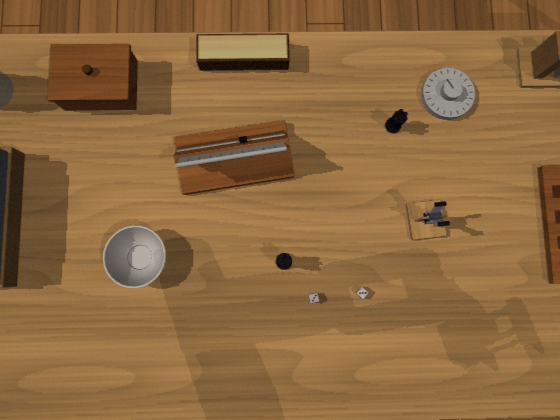

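```bash
python3 - <<'E'
from h import *
np.set_printoptions(precision=1,suppress=True)
D={}
for c in("top","side"):
    d=np.load(c+"_d.npy"); vv,uu=np.mgrid[:420,:560]; P=unproj(c,np.c_[uu.ravel(),vv.ravel()],d.ravel()).reshape(420,560,3); P[d==0]=np.nan; D[c]=P
    print(c,"table z",np.nanmedian(P[300:,:250,2]) if c=="top" else np.nanmedian(P[260:330,100:190,2]))
    reg=(P[...,0]>560)&(P[...,0]<780)&(P[...,1]>-40)&(P[...,1]<250)
    f=P[reg&(abs(P[...,2]-18)<3)]
    r=cv2.minAreaRect(f[:,:2].astype(np.float32)); print("foot",len(f),r)
    hi=P[reg&(P[...,2]>30)]
    print("n hi",len(hi),"zmax",np.percentile(hi[:,2],[50,90,99,100]))
    cl=(P[...,0]>470)&(P[...,0]<590)&(P[...,1]>-330)&(P[...,1]<-200)
    g=P[cl&(P[...,2]>88)]; print("clip hi",len(g)); print(g[np.argsort(g[:,0])][::max(1,len(g)//25)])
    f=P[cl&(abs(P[...,2]-14)<3)]; print("parkfoot",len(f),cv2.minAreaRect(f[:,:2].astype(np.float32)))
# pictures: enlarged crops
p=np.load("top_p.npy"); a=cv2.resize(p[105:205,160:310],None,fx=4,fy=4,interpolation=cv2.INTER_CUBIC); b=cv2.resize(p[180:255,390:490],None,fx=4,fy=4,interpolation=cv2.INTER_CUBIC)
q=np.load("side_p.npy"); e=cv2.resize(q[320:395,280:350],None,fx=4,fy=4,interpolation=cv2.INTER_CUBIC)
im=np.zeros((420+180,800,3),np.uint8); im[:400,:600]=a; bb=cv2.resize(b,None,fx=.5,fy=.5)
im[:400,:600]=a; im[400:550,0:200]=bb; im[300:600,520:800]=e; im[400:600,200:500]=cv2.resize(q[120:240,260:380],(300,200)); save("crop",im)
E
```

```text
top table z 0.11602649468135831
foot 3889 ((668.485107421875, 122.79364776611328), (121.03276824951172, 230.06167602539062), 8.184560775756836)
n hi 2252 zmax [ 82.2 119.9 122.5 125. ]
clip hi 162
[[ 510.1 -253.7  107.4]
 [ 511.5 -263.5  110.6]
 [ 512.2 -252.7  105.4]
 [ 513.2 -265.3  111. ]
 [ 513.6 -253.3  109.1]
 [ 514.9 -259.1  113.3]
 [ 515.1 -262.1  110.3]
 [ 516.6 -272.4  112. ]
 [ 516.9 -253.    95.2]
 [ 518.4 -270.5  112.5]
 [ 519.1 -265.6  106.6]
 [ 520.4 -260.4   95.9]
 [ 522.7 -268.2   90.4]
 [ 543.4 -262.2   90.1]
 [ 544.5 -261.9   96.3]
 [ 544.9 -259.2   93.4]
 [ 546.  -250.4  112.9]
 [ 546.3 -267.9   95.5]
 [ 546.9 -249.1  106.5]
 [ 547.7 -263.7  112. ]
 [ 548.  -262.4  110.7]
 [ 549.  -249.9  104.8]
 [ 549.6 -258.1  112.6]
 [ 550.6 -249.2  107. ]
 [ 551.4 -254.3  113.4]
 [ 552.5 -249.5  106.6]
 [ 553.6 -268.9  109.1]]
parkfoot 861 ((533.1982421875, -264.7759704589844), (75.2801742553711, 71.18311309814453), 5.12785530090332)
side table z 0.4642536165869411
foot 2852 ((668.750244140625, 117.90389251708984), (122.1243896484375, 233.09910583496094), 8.201662063598633)
n hi 1061 zmax [ 82.1 120.9 123.3 126.1]
clip hi 187
[[ 510.9 -256.5  108.4]
 [ 511.9 -264.3  112.4]
 [ 513.  -272.1  108.8]
 [ 513.7 -275.3  111.4]
 [ 514.6 -266.8  112.1]
 [ 515.3 -275.8  111.4]
 [ 516.4 -261.   110.6]
 [ 517.2 -276.   102.7]
 [ 518.6 -270.6  114. ]
 [ 519.2 -275.8   97. ]
 [ 523.7 -273.7   89.6]
 [ 544.5 -259.    89.5]
 [ 545.1 -262.1   91.6]
 [ 545.7 -270.7   93.6]
 [ 546.6 -267.4   98. ]
 [ 547.  -260.5   99.1]
 [ 547.6 -258.5  102.4]
 [ 548.  -266.4  110.9]
 [ 548.3 -271.   108.5]
 [ 548.8 -265.7  101. ]
 [ 549.  -273.9  110.3]
 [ 549.9 -255.   113.2]
 [ 550.8 -268.7  110. ]
 [ 551.3 -256.5  111.6]
 [ 552.3 -268.7  113.1]
 [ 553.1 -272.4  108.6]
 [ 554.4 -273.   112.9]]
parkfoot 1080 ((533.7122802734375, -269.81146240234375), (74.90547943115234, 71.07373046875), 5.74746036529541)
```

View pics/crop.png

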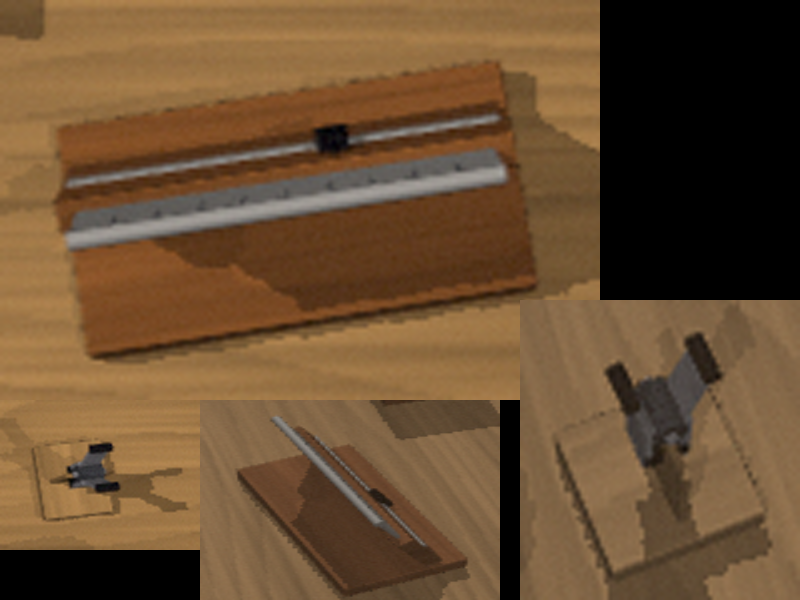

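```bash
python3 - <<'E'
from h import *
from scipy.optimize import least_squares
np.set_printoptions(precision=1,suppress=True)
a=np.radians(8.2); ex=np.array([np.cos(a),np.sin(a),0]); ey=np.array([-np.sin(a),np.cos(a),0])
for c,dk in(("top",[150,280,205,225]),("side",None)):
    d=np.load(c+"_d.npy"); p=np.load(c+"_p.npy").astype(int); vv,uu=np.mgrid[:420,:560]; P=unproj(c,np.c_[uu.ravel(),vv.ravel()],d.ravel()).reshape(420,560,3)
    S=np.stack([P@ex,P@ey,P[...,2]],-1)
    reg=(P[...,0]>580)&(P[...,0]<760)&(P[...,1]>-10)&(P[...,1]<240)&(P[...,2]>30)
    # bead: points z>114
    b=S[reg&(S[...,2]>112)]; print(c,"bead y-range",b[:,1].min(),b[:,1].max(),len(b))
    f=lambda q: np.hypot(b[:,0]-q[0],b[:,2]-q[1])-4.5
    r=least_squares(f,[np.median(b[:,0]),117],loss="soft_l1"); print("bead xz",r.x,"rms",np.sqrt(np.mean(r.fun**2)))
    # profile per z by x bins
    h=S[reg]
    # yaw of bead
    print("slope x vs y",np.polyfit(b[:,1],b[:,0],1), "z vs y",np.polyfit(b[:,1],b[:,2],1))
    # distance normal to plate through the bead centre
    u=np.array([np.cos(np.pi/6),np.sin(np.pi/6)]);w=np.array([-u[1],u[0]])
    n=(h[:,[0,2]]-r.x)@u; z=(h[:,[0,2]]-r.x)@w
    for lo in range(-70,10,5):
        m=(z>=lo)&(z<lo+5); 
        if m.sum()>5: print(lo,m.sum(),np.percentile(n[m],[5,50,95]))
    dark=reg&(p.sum(-1)<70)
    k=S[dark]; k=k[(k[:,2]>55)&(k[:,2]<100)]; print("pointer",len(k),k.mean(0),k.min(0),k.max(0), np.argwhere(dark).mean(0))
    # grips
    reg=(P[...,0]>470)&(P[...,0]<590)&(P[...,1]>-330)&(P[...,1]<-200)&(P[...,2]>101)
    for s in(-1,1):
        g=P[reg&((P[...,0]-532)*s>0)]; print("grip",len(g),g.mean(0),cv2.minAreaRect(g[:,:2].astype(np.float32)))
    print({n:[(round(r["conf"],2),np.round(r["at"])) for r in optics.silhouettes(c,n)] for n in("clip","rook_a")})
E
```

```text
top bead y-range -73.21937923150344 125.88926454072481 545
bead xz [652.9 116.2] rms 1.1986656087192074
slope x vs y [ -0.  652.1] z vs y [  0.  119.4]
-70 132 [ 7.6  8.7 15.4]
-65 64 [ 7.3  8.  14.7]
-60 97 [ 7.3  8.  15.2]
-55 81 [ 7.3  7.9 12.4]
-50 115 [1.8 7.7 8.7]
-45 411 [-0.8  4.6  8.1]
-40 88 [1.5 2.1 5.6]
-35 77 [1.4 2.  2.6]
-30 64 [1.4 1.9 2.5]
-25 78 [1.3 1.9 2.6]
-20 69 [1.4 2.  2.5]
-15 69 [1.5 2.  2.7]
-10 9 [2.2 2.6 2.8]
-5 29 [1.3 3.9 4.3]
0 424 [-3.7  0.9  4.5]
5 92 [-2.   0.9  3.7]
pointer 42 [695.1   1.2  71.5] [687.6  -5.4  58.2] [704.9   8.   80.2] [139.2 242.7]
grip 57 [ 514.5 -261.6  110.9] ((514.8193969726562, -262.37506103515625), (7.991339683532715, 20.837995529174805), 5.215469837188721)
grip 54 [ 550.2 -258.   110.9] ((550.7177734375, -258.7799987792969), (8.088695526123047, 20.5659122467041), 4.456642150878906)
{'clip': [(0.92, array([436., 218.]))], 'rook_a': [(0.83, array([396., 123.])), (0.54, array([280., 257.]))]}
side bead y-range -79.81829258671003 122.509292135231 332
bead xz [652.8 116.9] rms 1.4002874034725419
slope x vs y [ -0.  651.6] z vs y [  0.  119.6]
-70 70 [-3.8  8.6 12.2]
-65 31 [ 2.5  7.9 14.9]
-60 40 [-4.1  7.9 15.4]
-55 38 [-3.2  8.  13.7]
-50 89 [-5.2  5.3  8.1]
-45 222 [-6.   4.3  7.8]
-40 30 [0.  2.2 7.2]
-35 26 [0.1 1.9 2.1]
-30 17 [1.3 2.1 2.3]
-25 17 [-0.4  2.   2.4]
-5 28 [-4.6 -0.3  4.2]
0 248 [-3.8  0.7  4.1]
5 55 [-2.3  0.2  2.5]
pointer 1 [695.4 -10.4  68.8] [695.4 -10.4  68.8] [695.4 -10.4  68.8] [181. 334.]
grip 65 [ 515.2 -267.9  110.9] ((515.4186401367188, -266.127197265625), (8.34910774230957, 21.63915252685547), 6.411998271942139)
grip 66 [ 550.7 -264.1  110.4] ((551.0026245117188, -262.99554443359375), (7.719354629516602, 21.31281280517578), 5.275572776794434)
{'clip': [(0.56, array([319., 344.]))], 'rook_a': [(0.84, array([237., 241.])), (0.69, array([405., 304.]))]}
```

Call:
send_rows:
  targets:
    - [[0, 0, 0.078, 0.162, 0.129, -0.029, -1], [0, 0, 0.078, 0.162, 0.129, -0.029, -1], [0, 0, 0.078, 0.162, 0.129, -0.029, -1], [0, 0, 0.078, 0.162, 0.129, -0.029, -1], [0, 0, 0.078, 0.162, 0.129, -0.029, -1], [0, 0, 0.078, 0.162, 0.129, -0.029, -1], [0, 0, 0.078, 0.162, 0.129, -0.029, -1], [0, 0, 0.078, 0.162, 0.129, -0.029, -1], [0, 0, 0.078, 0.162, 0.129, -0.029, -1], [0, 0, 0.078, 0.162, 0.129, -0.029, -1], [0, 0, 0.078, 0.162, 0.129, -0.029, -1], [0, 0, 0, 0, 0, 0, -1]]

```text
time_s: 2.0
ee_pos: [536.5, -260.1, 149.2]
ee_rot: [179.9, -0.1, 95.5]
force: [-0.2, -0.7, -0.9]
gripper_width: 91.2
gripper_force: 0.0
```

Call:
send_rows:
  targets:
    - [[0, 0, 0, 0, 0, -0.075, -1], [0, 0, 0, 0, 0, -0.075, -1], [0, 0, 0, 0, 0, 0, -1]]

```text
time_s: 2.3
ee_pos: [531.5, -263.1, 118.4]
ee_rot: [-179.8, -0.1, 95.1]
force: [0.6, 0.3, 0.4]
gripper_width: 91.5
gripper_force: 0.0
```

Call:
send_rows:
  targets:
    - [[0, 0, 0, 0, 0, -0.075, -1], [0, 0, 0, 0, 0, -0.07, -1], [0, 0, 0, 0, 0, 0, -1], [0, 0, 0, 0, 0, 0, -1]]

```text
time_s: 2.7
ee_pos: [533.4, -263.9, 92.0]
ee_rot: [180.0, 0.0, 95.1]
force: [0.2, -0.3, -0.2]
gripper_width: 91.6
gripper_force: 0.0
```

```bash
python3 - <<'E'
from h import *
np.set_printoptions(precision=1,suppress=True)
ims=[]
for c,(r,q) in {"top":((160,270),(370,500)),"side":((290,400),(250,380))}.items():
    p,d=optics.grab_frame(c); ims.append(cv2.resize(p[r[0]:r[1],q[0]:q[1]],(390,330),interpolation=cv2.INTER_CUBIC))
    s=env.state(); print(s["ee_pos"],s["ee_rot"],proj(c,s["ee_pos"]))
save("pick",np.hstack(ims))
E
```

```text
[ 533.7 -264.    92.3] [179.9   0.1  95.1] [[439.7 214. ]]
[ 533.8 -263.9   92.4] [179.9   0.1  95.1] [[315.  341.5]]
```

View pics/pick.png

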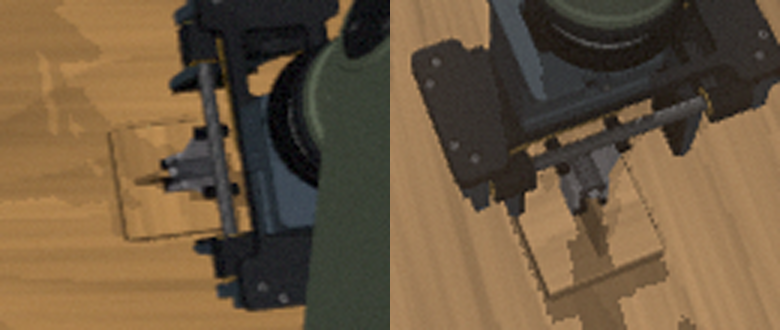

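Call:
send_rows:
  targets:
    - [[0, 0, 0, 0, 0, 0, 0], [0, 0, 0, 0, 0, 0, 0.3], [0, 0, 0, 0, 0, 0, 0.5], [0, 0, 0, 0, 0, 0, 0.5], [0, 0, 0, 0, 0, 0, 0.5], [0, 0, 0, 0, 0, 0, 0.5]]
  grip_force: 20

```text
time_s: 3.4
ee_pos: [533.3, -263.3, 91.2]
ee_rot: [180.0, -0.0, 95.1]
force: [-0.6, -0.1, 0.1]
gripper_width: 46.0
gripper_force: 0.0
```

Call:
send_rows:
  targets:
    - [[0, 0, 0, 0, 0, 0, 0.5], [0, 0, 0, 0, 0, 0, 0.5], [0, 0, 0, 0, 0, 0, 0.5], [0, 0, 0, 0, 0, 0, 0.5], [0, 0, 0, 0, 0, 0, 0.5]]

```text
time_s: 3.9
ee_pos: [535.7, -263.9, 94.9]
ee_rot: [179.6, 0.2, 95.1]
force: [-0.3, 1.4, 16.2]
gripper_width: 22.7
gripper_force: 13.8
```

Call:
send_rows:
  targets:
    - [[0, 0, 0, 0, 0, 0.05, 0.5], [0, 0, 0, 0, 0, 0.1, 0.5], [0, 0, 0, 0, 0, 0.15, 0.5], [0, 0, 0, 0, 0, 0.2, 0.5], [0, 0, 0, 0, 0, 0.15, 0.5], [0, 0, 0, 0, 0, 0, 0.5], [0, 0, 0, 0, 0, 0, 0.5]]

```text
time_s: 4.6
ee_pos: [533.1, -263.2, 221.2]
ee_rot: [180.0, 0.0, 95.1]
force: [0.1, 1.0, -1.1]
gripper_width: 23.0
gripper_force: 11.7
```

```bash
python3 - <<'E'
from h import *
from scipy.spatial.transform import Rotation as Ro
np.set_printoptions(precision=1,suppress=True)
ims=[]
for c in("top","side"):
    p,d=optics.grab_frame(c); s=env.state(); u=proj(c,s["ee_pos"])[0].astype(int); 
    p=p.copy(); ims.append(cv2.resize(p[max(0,u[1]-55):u[1]+55,u[0]-65:u[0]+65],(390,330),interpolation=cv2.INTER_CUBIC)); print(u,s["ee_pos"],s["ee_rot"],s["force"],s["gripper_width"])
    vv,uu=np.mgrid[:420,:560]; P=unproj(c,np.c_[uu.ravel(),vv.ravel()],d.ravel())
    T=(P-s["ee_pos"])@Ro.from_euler("xyz",s["ee_rot"],degrees=True).as_matrix()
    m=(np.abs(T[:,0])<40)&(np.abs(T[:,1])<30)&(T[:,2]>2)&(T[:,2]<70)
    for lo in range(2,60,4):
        k=T[m&(T[:,2]>=lo)&(T[:,2]<lo+4)]
        if len(k): print(lo,len(k),k.min(0)[:2],k.max(0)[:2],np.median(k,0)[:2],k[:,2].max())
    for n in("clip_hinge","clip_grip"): print(n,[(round(r["conf"],2),np.array(r["at"])) for r in optics.place_of(c,n)[:1]], proj(c,s["ee_pos"]+(22 if n=="clip_hinge" else -19)*np.array([0,0,-1])))
save("lift",np.hstack(ims))
E
```

```text
[468 204] [ 532.6 -263.   220. ] [-179.9   -0.1   95.1] [-0.1  0.6 -1. ] 22.65808881531883
2 11 [-6.1 -7. ] [11.6  7.6] [10.4  5.8] 5.969286798006334
6 12 [-3.8 -7.9] [12.5  8.3] [9.6 5.4] 9.871233572005284
10 12 [-6.4 -5.5] [11.7  7.3] [5. 2.] 13.960176894275797
14 77 [-10.2  -9.9] [15.3  9.4] [6.4 1.2] 17.994459216075377
18 36 [-9.2 -9.3] [17.1 10.3] [12.9 -0.6] 21.884416153756895
22 20 [  2.3 -12.2] [18.  11.8] [12.5 -0.9] 25.9254261531462
26 15 [  3.2 -13.1] [14.5 12.7] [12.1 -3. ] 29.828365631573778
30 13 [ -5.6 -14.5] [13.7 14.2] [ 8.6 10.6] 33.28795656555731
34 17 [ -5.  -15.1] [13.2 14.8] [  8.9 -12.2] 36.9159754954913
38 18 [ -4.7 -17.1] [12.8 15.7] [  8.9 -13.5] 41.88899229037628
42 33 [ -4.9 -18. ] [13.  16.9] [10.1 -8.2] 45.87124677660096
46 25 [ -6.4 -18.7] [13.2 17.4] [ 11.8 -12.4] 49.86725348188634
50 12 [ -7.2 -18.9] [13.4 18.5] [9.3 0.6] 52.760129003430876
clip_hinge [(0.72, array([426.6, 218.5]))] [[462.9 206.6]]
clip_grip [(0.62, array([468.4, 196.1]))] [[474.  202.9]]
[317 305] [ 532.5 -262.9  219.3] [-179.8   -0.1   95.1] [-0.2 -0.7 -0.5] 22.671361386723362
2 8 [
[... 289 characters left out ...]
544
22 22 [-16.1 -11.6] [-9.2 11. ] [-13.1  -2.4] 25.72316871080684
26 21 [-15.5 -13.4] [ 2.1 11.2] [-11.6  -6.5] 29.91474826940056
30 27 [-13.1 -14.7] [ 8.5 11.3] [ -4.7 -12.7] 33.924377057020564
34 21 [-12.1 -15.8] [ 7.8 13.8] [ -3.9 -14.4] 37.648008500908304
38 19 [-11.5 -16.7] [ 6.7 13.9] [ -3.6 -15.4] 41.81002659634339
42 33 [-12.3 -17.7] [ 8.6 15.5] [ -9.7 -13.1] 45.87560890418378
46 27 [-12.3 -18.6] [ 6.  16.1] [ -8.7 -16.6] 49.792016026414146
50 22 [-11.4 -19.3] [ 9.  16.3] [ -9.9 -18. ] 53.81582836959533
54 1 [  3.2 -18.9] [  3.2 -18.9] [  3.2 -18.9] 54.31499220832479
clip_hinge [(0.69, array([317.1, 315.3]))] [[316.7 312.4]]
clip_grip [(0.94, array([324.7, 303.5]))] [[317.9 299.6]]
```

View pics/lift.png

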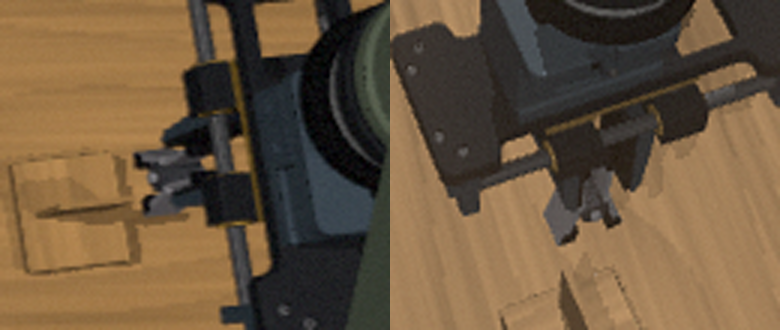

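```bash
cat >> h.py <<'E'
from scipy.spatial.transform import Rotation as Ro
a=np.radians(8.2); ex=np.array([np.cos(a),np.sin(a),0]); ey=np.array([-np.sin(a),np.cos(a),0])
w=-.5*ex+np.array([0,0,.75**.5]); n=.75**.5*ex+np.array([0,0,.5])
RF=np.c_[np.cross(n,-w),n,-w]
bead=np.array([646.6,91.4,116.5])
def togo(d):
    s=env.state(); R0=Ro.from_euler("xyz",s["ee_rot"],degrees=True)
    rv=(Ro.from_matrix(RF)*R0.inv()).as_rotvec(degrees=True)
    T=bead+(d+22)*w
    e=s["ee_pos"]-bead
    print("tcp",s["ee_pos"],"hinge in plate n,y,d",e@n,e@ey,e@w-22,"target",T,"shift/200",(T-s["ee_pos"])/200,"rotvec/90",rv/90,np.linalg.norm(rv),"F n,y,w",s["force"]@n,s["force"]@ey,s["force"]@w,"grip",s["gripper_width"],s["gripper_force"])
E
python3 - <<'E'
from h import *
np.set_printoptions(precision=4,suppress=True)
togo(62.5); print(Ro.from_matrix(RF).as_euler("xyz",degrees=True))
E
```

```text
tcp [ 532.8312 -263.0664  219.8017] hinge in plate n,y,d -89.65226463638588 -334.61565382397805 149.04327233378393 target [604.782   85.3739 189.6791] shift/200 [ 0.3598  1.7422 -0.1506] rotvec/90 [ 0.038  -0.3326  0.033 ] 30.272549382907147 F n,y,w -0.3224089252156004 0.3759278463133703 -1.1969704339776883 grip 23.182812811949958 11.653438657522202
[150.    0.   98.2]
```

Call:
send_rows:
  targets:
    - [[0.0035, -0.0302, 0.003, 0.033, 0.158, 0, 0.5], [0.0035, -0.0302, 0.003, 0.033, 0.158, 0, 0.5], [0.0035, -0.0302, 0.003, 0.033, 0.158, 0, 0.5], [0.0035, -0.0302, 0.003, 0.033, 0.158, 0, 0.5], [0.0035, -0.0302, 0.003, 0.033, 0.158, 0, 0.5], [0.0035, -0.0302, 0.003, 0.033, 0.158, 0, 0.5], [0.0035, -0.0302, 0.003, 0.033, 0.158, 0, 0.5], [0.0035, -0.0302, 0.003, 0.033, 0.158, 0, 0.5], [0.0035, -0.0302, 0.003, 0.033, 0.158, 0, 0.5], [0.0035, -0.0302, 0.003, 0.033, 0.158, 0, 0.5], [0.0035, -0.0302, 0.003, 0.033, 0.158, 0, 0.5], [0, 0, 0, 0, 0, 0, 0.5]]

```text
time_s: 6.1
ee_pos: [604.4, 87.2, 219.5]
ee_rot: [150.1, -0.0, 98.4]
force: [-0.1, -0.2, -0.6]
gripper_width: 22.5
gripper_force: 11.6
```

Call:
send_rows:
  targets:
    - [[0, 0, 0, 0, 0, 0, 0.5], [0, 0, 0, 0, 0, 0, 0.5]]

```text
time_s: 6.3
ee_pos: [606.0, 83.7, 221.0]
ee_rot: [149.9, 0.0, 98.1]
force: [1.0, 0.1, -0.9]
gripper_width: 22.9
gripper_force: 11.6
```

```bash
python3 - <<'E'
from h import *
np.set_printoptions(precision=4,suppress=True)
togo(62.5);togo(47)
E
```

```text
tcp [605.9553  83.7099 220.9658] hinge in plate n,y,d 16.44348042005914 -1.814399507132623 89.13301179357417 target [604.782   85.3739 189.6791] shift/200 [-0.0059  0.0083 -0.1564] rotvec/90 [0.0003 0.0007 0.0006] 0.0851002381192534 F n,y,w 0.41527896991894175 -0.037914672643303594 -1.302257780975424 grip 22.921932330151378 11.60694569349289
tcp [605.9553  83.7099 220.9658] hinge in plate n,y,d 16.44348042005914 -1.814399507132623 89.13301179357417 target [612.4527  86.4793 176.2558] shift/200 [ 0.0325  0.0138 -0.2235] rotvec/90 [0.0003 0.0007 0.0006] 0.0851002381192534 F n,y,w 0.41527896991894175 -0.037914672643303594 -1.302257780975424 grip 22.921932330151378 11.60694569349289
```

Go to d≈52, then compare clip and plate in the pictures.

Call:
send_rows:
  targets:
    - [[0, 0, 0, -0.003, 0.004, -0.08, 0.5], [0, 0, 0, -0.003, 0.004, -0.076, 0.5], [0, 0, 0, 0.013, 0.002, -0.022, 0.5], [0, 0, 0, 0.013, 0.002, -0.022, 0.5], [0, 0, 0, 0, 0, 0, 0.5], [0, 0, 0, 0, 0, 0, 0.5], [0, 0, 0, 0, 0, 0, 0.5]]

```text
time_s: 7.0
ee_pos: [610.4, 86.6, 181.9]
ee_rot: [149.8, 0.0, 98.2]
force: [0.8, 0.5, -1.5]
gripper_width: 22.9
gripper_force: 11.6
```

```bash
python3 - <<'E'
from h import *
np.set_printoptions(precision=4,suppress=True)
togo(47)
np.set_printoptions(precision=1,suppress=True)
ims=[]
for c in("top","side"):
    p,d=optics.grab_frame(c); s=env.state(); H=s["ee_pos"]-22*w; u=proj(c,H)[0].astype(int)
    ims.append(cv2.resize(p[max(0,u[1]-50):u[1]+60,u[0]-65:u[0]+65],(390,330),interpolation=cv2.INTER_CUBIC)); print(u)
    vv,uu=np.mgrid[:420,:560]; P=unproj(c,np.c_[uu.ravel(),vv.ravel()],d.ravel())-H
    T=np.c_[P@n,P@ey,P@w]
    m=(np.abs(T[:,0])<30)&(np.abs(T[:,1])<25)&(T[:,2]<10)&(T[:,2]>-60)
    for lo in range(-60,10,4):
        k=T[m&(T[:,2]>=lo)&(T[:,2]<lo+4)]
        if len(k)>3: print(lo,len(k),k.min(0)[:2],k.max(0)[:2],np.median(k,0)[:2])
save("above",np.hstack(ims))
E
```

```text
tcp [610.3872  86.6022 181.9393] hinge in plate n,y,d 1.0863885125793047 0.4162540616041347 52.93552462187398 target [612.4527  86.4793 176.2558] shift/200 [ 0.0103 -0.0006 -0.0284] rotvec/90 [0.     0.0019 0.0004] 0.17887484316231045 F n,y,w -0.035260469319671306 0.378804495731868 -1.7586380819910612 grip 22.867270802274124 11.59086361527443
[246 161]
-56 6 [  1.1 -15.1] [ 3.1 23.2] [  2.9 -12.3]
-52 25 [ -2.7 -18.7] [ 3.9 24.9] [ 1.7 16. ]
-24 13 [11.6 -6.9] [16.7 13.1] [15.4  1.9]
-20 13 [13.4 -6.7] [16.  10.9] [14.9  3.8]
-16 13 [12.4 -6.4] [15.2 12.6] [14.   2.4]
-12 12 [11.8 -6.2] [14.2 11.3] [13.2  1.8]
-8 5 [12.5 -5.9] [13.   9.6] [12.7  4.5]
[303 156]
-56 12 [ -5.4 -23.9] [ 3.5 22.5] [ 2.8 -3.5]
-52 45 [ -5. -23.] [ 3.9 18.1] [-0.2 -4.9]
-48 15 [ -3.3 -23.2] [ 4.1 14. ] [-0.5  2.2]
-36 4 [-19.1 -10.5] [18.1 10.3] [10.1 -4.8]
-32 16 [-18.5 -13. ] [18.4  9.6] [ 1.3 -9.7]
-28 16 [-17.7 -13.5] [17.6 10.7] [12.4 -9.9]
-24 27 [-16.9 -13.2] [17.1  5. ] [-8.5 -7.7]
-20 16 [-15.6 -12.1] [16.1  9.4] [14.1 -7.6]
-16 13 [-14.4 -11.5] [14.8  5.9] [12.3 -6.2]
-12 12 [-13.5 -13.2] [13.6  3.5] [-0.5 -8. ]
-8 17 [-12.6 -14.8] [12.6  6.7] [ -4.8 -11.7]
-4 18 [-10.9 -17.4] [12.1  5.6] [  2.6 -12.2]
0 42 [-10.1 -18.1] [11.1 12.6] [ 1.4 -9.3]
4 39 [ -9.  -14.7] [10.3  9.9] [ 0.3 -5.4]
8 5 [ -6.8 -10.8] [8.3 3.9] [-4.9 -5.7]
```

View pics/above.png

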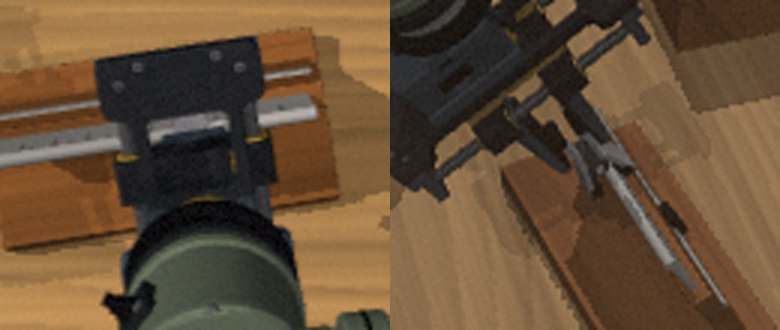

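```bash
python3 - <<'E'
from h import *
np.set_printoptions(precision=1,suppress=True)
m=bead+np.array([-.7,.7,0])-43.8*w
for c in("top","side"):
    print(c,proj(c,m),proj(c,m+8*n),proj(c,m+8*n-8*ey),proj(c,m+8*n+8*ey))
    p=np.load(c+"_p.npy").astype(int)
    dk=p.sum(-1); q=proj(c,m+8*n)[0].astype(int); y0,x0=q[1]-12,q[0]-18
    s=dk[y0:y0+24,x0:x0+36]<90; print(np.argwhere(s)[:,::-1].mean(0)+[x0,y0],s.sum(),np.ptp(np.argwhere(s),0)+1)
E
```

```text
top [[245.3 148.4]] [[244.6 144.3]] [[248.8 143.7]] [[240.4 145. ]]
[243.  139.3] 50 [7 9]
side [[322.6 177. ]] [[325.5 174.8]] [[327.2 177.4]] [[323.9 172.3]]
[331.9 178.2] 28 [9 9]
```

Call:
send_rows:
  targets:
    - [[0, 0, 0, 0.0124, 0.0018, -0.0217, 0.5], [0, 0, 0, 0.0124, 0.0018, -0.0217, 0.5], [0, 0, 0, 0.0124, 0.0018, -0.0217, 0.5], [0, 0, 0, 0.0124, 0.0018, -0.0217, 0.5], [0, 0, 0, 0.0124, 0.0018, -0.0217, 0.5], [0, 0, 0, 0.0124, 0.0018, -0.0217, 0.5], [0, 0, 0, 0, 0, 0, 0.5], [0, 0, 0, 0, 0, 0, 0.5]]

```text
time_s: 7.9
ee_pos: [624.8, 88.9, 154.9]
ee_rot: [149.9, 0.0, 98.2]
force: [-0.7, 0.5, -0.9]
gripper_width: 22.7
gripper_force: 11.6
```

```bash
python3 - <<'E'
from h import *
np.set_printoptions(precision=4,suppress=True)
togo(12.5)
np.set_printoptions(precision=1,suppress=True)
for c in("side",):
    p,d=optics.grab_frame(c); s=env.state(); H=s["ee_pos"]-22*w
    vv,uu=np.mgrid[:420,:560]; P=unproj(c,np.c_[uu.ravel(),vv.ravel()],d.ravel())-H
    T=np.c_[P@n,P@ey,P@w]
    for nm,m in(("clip",(np.abs(T[:,1])<14)),("plate",(np.abs(T[:,1])>18)&(np.abs(T[:,1])<60)&(np.abs(T[:,0])<8))):
      m=m&(np.abs(T[:,0])<30)&(T[:,2]<-6)&(T[:,2]>-45)
      for lo in range(-46,0,4):
        k=T[m&(T[:,2]>=lo)&(T[:,2]<lo+4)]
        if len(k)>3: print(nm,lo,len(k),k.min(0),k.max(0),np.median(k,0)[:2])
E
```

```text
tcp [624.8224  88.8675 154.9225] hinge in plate n,y,d 0.23127432952693638 0.5994724612305872 22.232910059519 target [629.5264  88.9397 146.3779] shift/200 [ 0.0235  0.0004 -0.0427] rotvec/90 [0.0001 0.0009 0.0003] 0.08725142696276465 F n,y,w -1.0508229806368485 0.5597749828122686 -0.4824050950762732 grip 22.69429258040241 11.594226211309433
clip -34 5 [-19.6  -9.9 -33.5] [ 18.    6.5 -31.1] [ 9.9 -8. ]
clip -30 22 [-18.9 -12.4 -29.7] [ 18.5   7.9 -26.1] [12.7 -9. ]
clip -26 22 [-17.5 -13.7 -26. ] [ 17.    8.2 -22. ] [-1.5 -8.2]
clip -22 26 [-16.7 -13.5 -21.9] [ 15.7   6.5 -18.4] [  1.7 -10.1]
clip -18 15 [-14.8 -12.1 -17.9] [ 15.4   7.7 -14. ] [13.1 -6.7]
clip -14 13 [-14.9 -13.4 -13.8] [ 14.3   5.3 -10.2] [10.1 -9.7]
clip -10 15 [-13.  -13.8  -9.7] [13.3  3.1 -6.5] [ 8.4 -8.8]
plate -26 7 [ -5.2 -58.5 -24.9] [  3.6  54.  -22.1] [ -4.8 -33. ]
plate -22 54 [ -4.2 -58.5 -21.9] [  4.   59.8 -18.1] [ -0.1 -36.7]
plate -18 25 [ -4.  -55.6 -17.9] [  4.   59.  -14.8] [ -0.7 -24.5]
```

Call:
send_rows:
  targets:
    - [[0, 0, 0, 0.006, 0.001, -0.011, 0.5], [0, 0, 0, 0.005, 0.001, -0.009, 0.5], [0, 0, 0, 0, 0, 0, 0.5]]

```text
time_s: 8.25
ee_pos: [627.0, 89.2, 150.9]
ee_rot: [149.9, 0.0, 98.2]
force: [-0.3, -0.0, -0.5]
gripper_width: 23.0
gripper_force: 11.6
```

Call:
send_rows:
  targets:
    - [[0, 0, 0, 0.0025, 0.0004, -0.0043, 0.5], [0, 0, 0, 0, 0, 0, 0.5]]

```text
time_s: 8.45
ee_pos: [627.5, 89.3, 150.2]
ee_rot: [149.9, 0.0, 98.2]
force: [-0.3, -0.4, -0.6]
gripper_width: 22.8
gripper_force: 11.6
```

Call:
send_rows:
  targets:
    - [[0, 0, 0, 0.0025, 0.0004, -0.0043, 0.5], [0, 0, 0, 0, 0, 0, 0.5]]

```text
time_s: 8.65
ee_pos: [628.0, 89.4, 149.3]
ee_rot: [149.9, 0.0, 98.2]
force: [-0.4, 0.0, -1.9]
gripper_width: 23.2
gripper_force: 11.6
```

Call:
send_rows:
  targets:
    - [[0, 0, 0, 0.0025, 0.0004, -0.0043, 0.5], [0, 0, 0, 0, 0, 0, 0.5]]

```text
time_s: 8.85
ee_pos: [628.5, 89.5, 148.8]
ee_rot: [149.9, 0.0, 98.2]
force: [-2.9, -1.4, 2.0]
gripper_width: 22.5
gripper_force: 12.0
```

Call:
send_rows:
  targets:
    - [[0, 0, 0, 0.0025, 0.0004, -0.0043, 0.5], [0, 0, 0, 0, 0, 0, 0.5]]

```text
time_s: 9.05
ee_pos: [629.0, 89.5, 148.3]
ee_rot: [149.9, 0.0, 98.2]
force: [-4.7, 0.0, 5.6]
gripper_width: 23.1
gripper_force: 12.6
```

Call:
send_rows:
  targets:
    - [[0, 0, 0, 0, 0, 0, 0.4], [0, 0, 0, 0, 0, 0, 0.3], [0, 0, 0, 0, 0, 0, 0.2], [0, 0, 0, 0, 0, 0, 0.1], [0, 0, 0, 0, 0, 0, 0.06]]

```text
time_s: 9.55
ee_pos: [628.9, 89.5, 147.2]
ee_rot: [149.9, 0.0, 98.2]
force: [-0.1, 1.1, -1.2]
gripper_width: 42.6
gripper_force: 5.8
```

Call:
send_rows:
  targets:
    - [[0, 0, 0, 0, 0, 0, 0], [0, 0, 0, 0, 0, 0, -0.2], [0, 0, 0, 0, 0, 0, -0.4], [0, 0, 0, 0, 0, 0, -0.6], [0, 0, 0, 0, 0, 0, -0.8], [0, 0, 0, 0, 0, 0, -0.8]]

```text
time_s: 10.15
ee_pos: [629.1, 89.6, 147.8]
ee_rot: [149.9, 0.0, 98.2]
force: [-1.0, -0.3, -0.5]
gripper_width: 81.4
gripper_force: 0.0
```

Call:
send_rows:
  targets:
    - [[0, 0, 0, -0.025, -0.0036, 0.0433, -0.8], [0, 0, 0, -0.05, -0.007, 0.087, -0.8], [0, 0, 0, -0.099, -0.014, 0.173, -0.8], [0, 0, 0, -0.099, -0.014, 0.173, -0.8], [0, 0, 0, -0.099, -0.014, 0.173, -0.8], [0, 0, 0, -0.2, -0.15, 0, -0.8], [0, 0, 0, -0.2, -0.15, 0, -0.8], [0, 0, 0, -0.2, -0.15, 0, -0.8], [0, 0, 0, -0.2, -0.15, 0, -0.8], [0, 0, 0, 0, 0, 0, -0.8]]

```text
time_s: 11.15
ee_pos: [390.5, -44.6, 277.8]
ee_rot: [149.9, 0.1, 97.6]
force: [0.2, -0.5, -0.1]
gripper_width: 81.8
gripper_force: 0.0
```

```bash
python3 - <<'E'
from h import *
np.set_printoptions(precision=1,suppress=True)
ims=[]; B=bead+np.array([-.7,.7,0])
print(env.state()["time_s"],env.state()["ee_pos"],env.state()["gripper_width"])
for c,dy in(("top",2.4),("side",-2.4)):
    p,d=optics.grab_frame(c); H=B+14*w; u=proj(c,H)[0].astype(int)
    ims.append(cv2.resize(p[max(0,u[1]-50):u[1]+60,u[0]-65:u[0]+65],(390,330),interpolation=cv2.INTER_CUBIC))
    vv,uu=np.mgrid[:420,:560]; P=unproj(c,np.c_[uu.ravel(),vv.ravel()],d.ravel())-B-np.array([0,dy,0])
    T=np.c_[P@n,P@ey,P@w]; print(c)
    m=(np.abs(T[:,0])<30)&(np.abs(T[:,1])<16)&(T[:,2]<70)&(T[:,2]>-24)
    for lo in range(-24,70,4):
        k=T[m&(T[:,2]>=lo)&(T[:,2]<lo+4)]
        if len(k)>3: print(lo,len(k),k.min(0),k.max(0))
save("end",np.hstack(ims))
E
```

```text
11.15 [390.5 -44.6 277.8] 81.8127396096666
top
-24 4 [  1.5 -14.8 -23.3] [  2.5  15.3 -20.6]
-20 5 [  2.  -10.9 -18. ] [ 11.   13.4 -16.1]
-16 7 [  2.1 -14.5 -15.9] [ 11.1   6.4 -12.2]
-12 10 [  1.7 -10.6 -11.6] [11.4 15.3 -8.7]
-8 7 [ 8.3 -9.7 -6.9] [11.7 10.6 -4.8]
-4 9 [  2.9 -12.4  -3.9] [11.3 13.5 -0.4]
0 16 [ -2.9 -14.9   0.8] [11.7 15.8  3.9]
4 11 [ -0.9 -15.7   4.1] [11.3 16.   7.2]
16 29 [-10.7 -14.6  16. ] [ 7.4 14.4 19.9]
20 81 [ -8.5 -11.6  20. ] [ 6.6 12.2 24. ]
24 19 [ -9.7 -11.1  24. ] [ 3.1  6.9 27.9]
28 15 [-11.5  -8.8  28.2] [-8.5  9.1 32. ]
32 10 [-12.5  -6.8  32.9] [-10.    7.3  35.6]
36 18 [-13.5  -8.6  36.2] [-10.8   7.8  40. ]
40 10 [-15.3  -7.8  40.3] [-12.7   8.2  43.2]
44 14 [-15.5  -7.5  44.1] [-12.9   6.5  47.5]
48 6 [-15.4  -9.   48.7] [21.2  4.8 51.9]
52 68 [-22.   -8.9  52. ] [22.8 10.  56. ]
56 37 [-20.5  -9.9  56.1] [21.6  9.6 58.6]
side
-20 5 [ -9.4  -8.2 -19.2] [ 11.5  11.8 -16.6]
-16 8 [ -9.4 -11.  -15. ] [ 10.9  -4.6 -12.1]
-12 9 [ -9.6 -10.2 -11.9] [11.8  8.2 -8.7]
-8 13 [-7.6 -9.8 -7.6] [11.6  8.6 -4.8]
-4 8 [-9.4 -9.8 -3.7] [11.8 -1.7 -0.1]
0 13 [ -9.4 -13.5   0.3] [11.8  7.7  3.7]
4 14 [ -7.9 -15.3   4.4] [11.6  7.4  7.8]
8 5 [ -9.2 -11.1   8. ] [11.4 -7.2 11.3]
12 19 [ -9.4 -15.4  12.2] [11.7 -0.4 15.9]
16 31 [ -9.1 -13.7  16. ] [11.  13.3 20. ]
20 46 [ -9.4 -13.1  20.2] [ 8.1 12.7 23.9]
24 23 [ -9.4 -14.9  24. ] [10.9  8.1 27.8]
28 15 [-10.9  -7.9  28.5] [12.3 11.  30.7]
32 14 [-14.   -9.4  32.6] [13.9  9.6 35.9]
36 11 [-12.6  -7.9  37.1] [13.3  7.9 39.9]
40 11 [-13.9  -8.6  40.1] [16.2  9.2 43.9]
44 8 [-16.6  -9.3  44.5] [17.8  2.2 47.5]
48 10 [-21.2  -8.5  48. ] [22.2  8.6 52. ]
52 46 [-21.2 -10.9  52. ] [22.4 11.3 56. ]
56 20 [-20.4 -11.   56. ] [21.7 10.  58.9]
```

View pics/end.png

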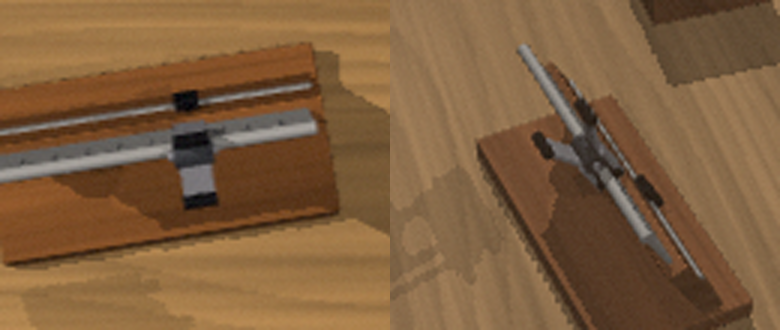

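The clip sits square above the pointer. In the top view it is at (193,165), below the pointer at (186,100). It measures 44 mm over the grips, so the jaws are closed on the web, and it is centred within about 1 mm.

```bash
python3 -c "
from workcell import env
print(env.job_done())"
```

```text
the job is handed in; nothing more can be done
None
```

The job is handed in (no verdict was shown): the spring clip is on the score plate's top edge directly above the pointer, with both jaws closed on the web below the bead. The arm is clear of it, and I felt at most about 7 N at the edge.

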